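# Turn the notched glass slide and show its label over the mirror

### The arm

A 6-joint arm with a two-finger parallel gripper is mounted at the origin on the work surface. World frame = base frame: x ahead of the robot, y to its left, z up, the work surface at z = 0. Lengths are in m, angles in rad, forces in N, time in s.
With the tool pointing down it reaches from about 0.4 to 0.925 m from the base axis. Payload 12.5 kg.
Tool frame: the origin (TCP) lies on the mounting face of the last link; the fingertips stand 190 mm ahead of it and the grasp point (between the pads) lies 171 mm ahead of it; z points along the fingers, y is the direction in which the jaws open and shut (so a half turn about z gives the same grasp; the last joint's range is limited). The gripper opens to 95 mm and grips with 3 to 60 N. Pads are 20 mm wide; open, the fingers measure 119 mm over their backs; the gripper's body (75 mm by 180 mm) begins 59 mm behind the grasp point.
Start: joints at [1.21, 0.491, 1.559, -0, 1.092, -0.106], TCP at [0.158, 0.605, 0.405] pointing down, gripper open.
Joint ranges: [-3.1, 3.1], [-0.84, 2.19], [0.05, 2.79], [-1.13, 4.28], [0.06, 2.93], [-2.69, 2.69]. Speed limits (rad/s): [2.22, 2.22, 2.79, 3.14, 3.14, 3.14].

### API

Orientations are given as a unit quaternion [w, x, y, z].
In Python, from bench import readout, eyes, robot gives the robot as it stands.
- The arm moves only by the tool servo_tool, never from a script. Its argument "moves" is a list that holds one entry, the list of rows, each a list of 5 numbers: the shift along the world's x, y, z in m, then the turn about the world's z in degrees, then the finger opening in m, from 0 to 0.0951. In form: [[[dx, dy, dz, turn, claw], ...]]. A call has 1 to 20 rows; each row is the pose to reach, as a shift and turn from the pose commanded when the call began; what a row does not reach only later rows make up. A row lasts 1/8 s, in which the tool goes at most 62.5 mm and 10.7 degrees, less where a joint would pass 70% of its speed; a pose out of reach is approached as far as the arm can. A call with a gripper value outside its range is refused whole. The fingers move at their own pace and stop on an object; "newtons" is the grip in N (left out, the last holds). Time passes only in rows, so rows that repeat a pose let the fingers close. It gives the time, the measured TCP pose, the force and the opening at its end, in the units of the state.
- readout.sense(): the state, without advancing time (a new reading comes with each control period).
- eyes.camera(name): name is "scene" or "top" or "wrist"; returns a dict with "pixels" (400x640x3 uint8, red, green, blue), "range_z" (400x640 float32, m along the optical axis (not along the pixel's ray), 0 where there is no reading), "camera_matrix" (3x3 intrinsics, pixels), "dist" ([k1, k2, p1, p2, k3] as OpenCV has them; the pictures are not rectified), "cam_to_world" (4x4, takes a point from camera to world coordinates). Camera axes: x right, y down, z forward; pixel columns grow to the right and rows downward; lengths in m; the calibration is good to about 2 mm. A picture is of the moment at which its call begins.
- robot.close_job(): hands the job in, once; it reports no verdict.
Trained networks look in a picture, given as the dict that the camera call returned (one of the last four; its "shot" number tells which), for a name from the list of things; names that differ only in an ending like _2 or _b are one class to them, and where a whole thing is asked for, a point or a joint stands for the part that bears it (a point fixed in the world has none). Each returns a list of dicts, best first, with "conf" (0 to 1); they miss things now and then, are a little off and sometimes report something else, mostly with a low value. They report only what shows in the picture. A call takes as long as a camera call. They do not tell look-alikes from the thing itself.
- eyes.recognise(picture, query): "xyz" ([x, y, z] in m, in world coordinates, good to about 4 mm: the middle of the surface that is visible of it).
- eyes.cut_out(picture, query): "mask" (400x640 bool, what is visible of it).
The state is a dict: "t": time; "joint_pos": joint angles; "qd": joint speeds; "tau": joint torques, N m; "eef_pos": TCP position; "orientation": TCP orientation; "ft_force": force on the tool from outside, world axes, zero at the start; "wrist_torque": the same for the moment, N m; "opening": opening from 0.0 (shut) to 1.0 (fully open).
Only numpy, scipy, OpenCV 4.12 (cv2) and the standard library are available. Lean on these libraries where they do the work, as an engineer would, in place of code of your own. Each camera call takes 0.05 s, during which the arm holds its last target. There are 200 camera calls.

### The job

The reference slide lies label down on its rest. Find its frosted end by the corner notch, stand the slide frosted end up in the slot of the aluminium block with its clear end fully home, and let go of it; then take it again, lift it out, turn it label up and finish while still holding it level and still, label up, centred over the round mirror about 15 cm above the bench. Do not drop the slide on the bench, and leave the nuts, ring gauge and thread gauge where they are.

Things in the scene. Friction and masses are not known exactly. Their poses are not given: they have to be found in the camera images.
- plate: reference slide: flat green-tinted glass plate, 100 x 36 x 5 mm, 20 to 40 g; origin at its centre. x: along its length towards the frosted white end, y: across the width, z: out of the plain face. The yellow label is on the -z face of the frosted end: label up = z axis pointing DOWN. Starts label down on the rest, lengthwise along it, frosted end to the rest's +x end
- plate_frost_tip (a point): middle of the slide's frosted end edge (x = +50 mm on the slide). The slide is frosted from x = 20 to 50 mm; an 8 x 8 mm notch is cut from this end's +y corner (x 42 to 50, y 10 to 18 mm)
- plate_clear_tip (a point): middle of the slide's clear end edge (x = -50 mm on the slide)
- rest: fixed narrow dark steel rest with a rubber top, 70 mm long (x) x 20 mm wide (y) x 40 mm high, on a 90 x 50 x 6 mm foot; origin at the centre of its underside. The slide overhangs it by about 8 mm on each long side and 15 mm at each end
- holder: fixed aluminium block, 60 (x) x 80 (y) x 34 mm high, origin at the centre of its underside. In the middle of its top a slot 9 mm wide (x) by 42 mm long (y), 25 mm deep (floor 9 mm above the bench), with 3 mm bevelled edges: the slide's clear end stands in it, slide width along the slot's y
- slot_mouth (a point): centre of the slot's mouth, in the block's top face, 34 mm above the bench; its axes are the block's
- mirror: fixed round chrome inspection mirror lying face up on the bench, 110 mm across, 9 mm high, origin at the centre of its underside; its thin handle (up to 15 mm high) runs 260 mm out along its +x axis
- nut0: black flange nut, 29 mm across, 13 mm high, loose, origin at the centre of its underside; leave alone
- nut1: black flange nut like nut0; leave alone
- nut2: black flange nut like nut0; leave alone
- ring_gauge: loose steel gauge disc, 56 mm across, 20 mm high, origin at the centre of its underside; leave alone
- thread_gauge: orange plastic thread gauge lying flat, about 100 x 26 x 6 mm, loose, origin at its underside; leave alone
Not all that is in view belongs to the job. Several things have the shape of the plate; the one meant has the colours described above. Leave any pink or turquoise look-alike of the holder alone.

How it is judged:
By the outcome, as a careful person would: the job done as asked, in the order asked, and still so for the second after the job is handed in, while the arm keeps its last pose, push and grip.
It also fails if it takes over 64 s, if anything falls off the work surface, if the arm or the gripper's body presses on something with over 40 N, if the wrist force passes 120 N, or if a joint passes its speed limit or range.

## Working session

There is one attempt and no reset: what is moved stays moved. The work goes in short steps, Python scripts to look and compute and a tool call to move; the robot and the scene stay as the last step left them, time stands still between calls to the robot, and variables do not carry over. Pictures are saved under pics/ and viewed, about 8 in all and at most 12, crops included, and the job is handed in when it is done.

Besides the shell and the picture viewer there is one more tool, called after ">>>" as name(argument=value, ...), one argument or row to a line, values as JSON. servo_tool: Moves the arm, as the interface text tells. Its arguments: {"type":"object","properties":{"moves":{"type":"array"},"newtons":{"type":"number"}},"required":["moves"]}

```bash
mkdir -p pics; cat > h.py <<'E'
import numpy as np, cv2
from bench import readout, eyes, robot
def save(p,name,crop=None,s=1):
    im=p["pixels"][...,::-1]
    if crop: u0,v0,u1,v1=crop; im=im[v0:v1,u0:u1]
    cv2.imwrite(f"pics/{name}.png",cv2.resize(im,None,fx=s,fy=s,interpolation=cv2.INTER_CUBIC))
def cloud(p):
    h,w=p["range_z"].shape
    uv=np.stack(np.meshgrid(np.arange(w),np.arange(h)),-1).reshape(-1,1,2).astype(np.float64)
    n=cv2.undistortPoints(uv,np.array(p["camera_matrix"]),np.array(p["dist"])).reshape(h,w,2)
    z=p["range_z"][...,None]; c=np.concatenate([n*z,z],-1)
    T=np.array(p["cam_to_world"]); return c@T[:3,:3].T+T[:3,3]
def proj(p,X):
    T=np.linalg.inv(np.array(p["cam_to_world"])); 
    return cv2.projectPoints(np.array(X,float).reshape(-1,1,3),cv2.Rodrigues(T[:3,:3])[0],T[:3,3],np.array(p["camera_matrix"]),np.array(p["dist"]))[0].reshape(-1,2)
def box(pts):
    (c,s,a)=cv2.minAreaRect((np.asarray(pts)[:,:2]*1000).astype(np.float32)); return np.round(c,1),np.round(s,1),round(a,1)
E
python3 - <<'E'
from h import *
ims=[]
for n in("top","scene"):
    p=eyes.camera(n); save(p,n); ims.append(p)
    C=cloud(p); print(n,np.round(np.array(p["cam_to_world"])[:3,3],3))
    for q in("plate","rest","holder","mirror","nut0","ring_gauge","thread_gauge"):
        for r in eyes.recognise(p,q)[:4]:
            print(q,round(r["conf"],2),np.round(r["xyz"],3),proj(p,r["xyz"]).round()[0])
print(readout.sense())
E
```

```text
top [0.405 0.024 1.281]
plate 0.95 [0.485 0.276 0.05 ] [235. 245.]
plate 0.78 [0.474 0.129 0.005] [291. 250.]
plate 0.56 [0.441 0.426 0.002] [185. 262.]
plate 0.23 [ 0.513 -0.087  0.036] [369. 234.]
rest 0.61 [0.482 0.278 0.01 ] [237. 247.]
holder 0.83 [ 0.653 -0.124  0.036] [382. 183.]
holder 0.73 [0.577 0.035 0.034] [324. 211.]
holder 0.62 [ 0.519 -0.088  0.036] [370. 231.]
holder 0.4 [0.482 0.274 0.045] [236. 246.]
mirror 0.98 [ 0.56  -0.295  0.009] [443. 217.]
mirror 0.73 [0.482 0.274 0.049] [235. 246.]
nut0 0.52 [0.704 0.193 0.007] [268. 169.]
ring_gauge 0.64 [0.744 0.13  0.023] [290. 154.]
thread_gauge 0.51 [0.716 0.353 0.007] [213. 166.]
thread_gauge 0.49 [ 0.559 -0.295  0.007] [443. 217.]
scene [1.456 0.077 0.719]
plate 0.86 [0.48  0.132 0.005] [357. 197.]
plate 0.81 [0.44  0.422 0.003] [467. 190.]
plate 0.72 [0.487 0.271 0.043] [413. 187.]
rest 0.85 [0.496 0.273 0.005] [412. 202.]
holder 0.73 [0.599 0.036 0.034] [317. 216.]
holder 0.58 [ 0.672 -0.127  0.034] [244. 235.]
mirror 0.81 [ 0.58  -0.305  0.01 ] [179. 216.]
mirror 0.74 [0.486 0.272 0.043] [413. 187.]
nut0 0.5 [ 0.72
[... 256 characters left out ...]
388. 260.]
{'t': 0.8, 'joint_pos': array([ 1.21041351e+00,  4.90845637e-01,  1.55887703e+00, -6.65267875e-06,
        1.09169348e+00, -1.05612580e-01]), 'qd': array([-6.99066294e-04, -1.15563601e-03, -5.47518495e-04,  1.15539119e-03,
        9.46769729e-04, -5.28685314e-05]), 'tau': array([-1.11385714e-03, -6.12420559e+01, -2.58414727e+01,  6.93671359e-02,
        4.46256856e-02, -2.17015202e-05]), 'eef_pos': array([0.15749916, 0.60482583, 0.40480265]), 'orientation': array([2.32494144e-05, 1.27039363e-01, 9.91897672e-01, 8.51867871e-05]), 'ft_force': array([ 0.09006101, -0.0722228 ,  0.03895105]), 'wrist_torque': array([ 0.02718506, -0.00294389, -0.06787064]), 'opening': 0.9983633544079875}
```

View pics/top.png

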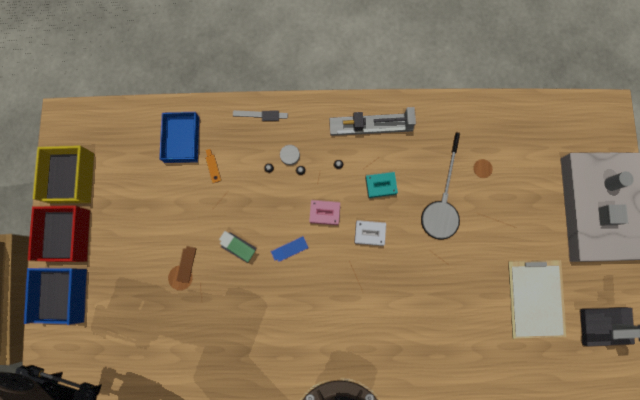

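View pics/scene.png

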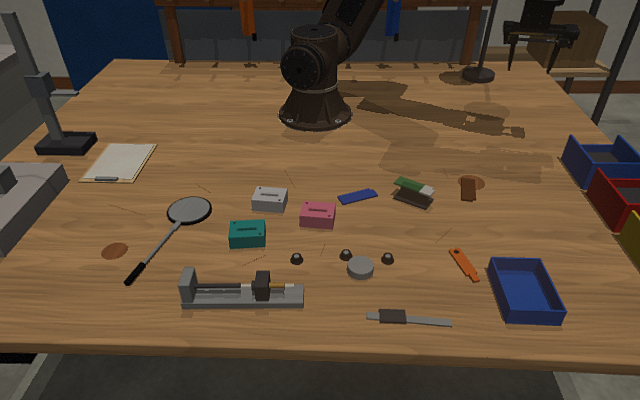

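```bash
python3 - <<'E'
from h import *
p=eyes.camera("top"); C=cloud(p); hsv=cv2.cvtColor(p["pixels"],cv2.COLOR_RGB2HSV)
reg=lambda x,y,r:(np.hypot(C[...,0]-x,C[...,1]-y)<r)
m=reg(.485,.276,.075)&(C[...,2]>.036); print("plate",box(C[m]),np.median(C[m][:,2]),m.sum())
g=m&(hsv[...,1]>80); w=m&(hsv[...,1]<=80); print("green",C[g].mean(0),g.sum(),"white",C[w].mean(0),w.sum())
m=reg(.519,-.088,.065)&(C[...,2]>.025); print("holder",box(C[m]),np.median(C[m][:,2]),m.sum())
m=reg(.56,-.295,.058)&(C[...,2]>.004); print("mirror",box(C[m]),np.median(C[m][:,2]),m.sum())
save(p,"crop",(200,210,400,270),4)
E
```

```text
plate (array([484.8, 274.1]), array([98.8, 35.5]), 56.0) 0.045151950983347566 462
green [0.47374336 0.26160103 0.04521451] 268 white [0.49745563 0.28769361 0.04495715] 194
holder (array([516.1, -89.2]), array([80.5, 60.5]), 84.4) 0.03382885921941292 616
mirror (array([ 558.1, -293.9]), array([108.8, 110.2]), 55.8) 0.00887552283827453 1086
```

View pics/crop.png

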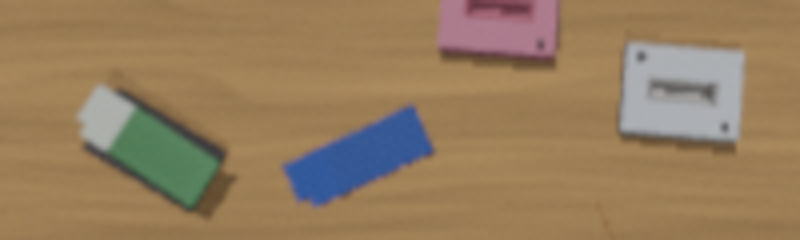

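>>> servo_tool(
  moves=[
    [[0.344,-0.306,-0.045,-109.4,0.07],[0.344,-0.306,-0.045,-109.4,0.07],[0.344,-0.306,-0.045,-109.4,0.07],[0.344,-0.306,-0.045,-109.4,0.07],[0.344,-0.306,-0.045,-109.4,0.07],[0.344,-0.306,-0.045,-109.4,0.07],[0.344,-0.306,-0.045,-109.4,0.07],[0.344,-0.306,-0.045,-109.4,0.07],[0.344,-0.306,-0.045,-109.4,0.07],[0.344,-0.306,-0.045,-109.4,0.07],[0.344,-0.306,-0.045,-109.4,0.07],[0.344,-0.306,-0.045,-109.4,0.07],[0.344,-0.306,-0.045,-109.4,0.07],[0.344,-0.306,-0.045,-109.4,0.07]],
  ],
  newtons=4,
)

```text
t: 2.6
eef_pos: [0.5015, 0.2989, 0.3598]
orientation: [0.0, 0.883, 0.47, 0.0]
ft_force: [-0.2, 0.4, 0.3]
opening: 0.736
```

```bash
python3 - <<'E'
from h import *
p=eyes.camera("wrist"); C=cloud(p); save(p,"w1")
m=(np.hypot(C[...,0]-.485,C[...,1]-.274)<.075)&(C[...,2]>.036)&(C[...,2]<.06); print("plate",box(C[m]),np.median(C[m][:,2]),m.sum())
hsv=cv2.cvtColor(p["pixels"],cv2.COLOR_RGB2HSV); w=m&(hsv[...,1]<=80);print("white",box(C[w]),w.sum())
print(np.array(p["cam_to_world"]).round(3)); s=readout.sense(); print(s["t"],s["eef_pos"],s["orientation"],s["joint_pos"])
E
```

```text
plate (array([483.8, 276.2]), array([100.6,  35.4]), 56.9) 0.044891737888291317 3783
white (array([502.6, 305.1]), array([31.5, 35.3]), 57.0) 1253
[[ 0.83  -0.534 -0.163  0.548]
 [-0.558 -0.794 -0.243  0.369]
 [ 0.     0.292 -0.956  0.34 ]
 [ 0.     0.     0.     1.   ]]
2.65 [0.50146202 0.29890079 0.35978702] [5.06310780e-05 8.82676084e-01 4.69981836e-01 3.39089625e-05] [ 4.24405058e-01  4.81540433e-01  1.71357473e+00 -1.19131162e-04
  9.46403257e-01  1.01673062e+00]
```

View pics/w1.png

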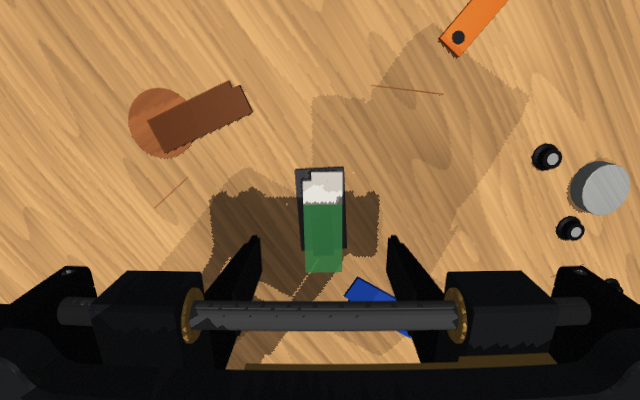

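>>> servo_tool(
  moves=[
    [[-0.0005,0.0015,-0.05,0.7,0.06],[-0.0005,0.0015,-0.1,0.7,0.06],[-0.0005,0.0015,-0.13,0.7,0.06],[-0.0005,0.0015,-0.1463,0.7,0.06],[-0.0005,0.0015,-0.1463,0.7,0.06],[-0.0005,0.0015,-0.1463,0.7,0.025],[-0.0005,0.0015,-0.1463,0.7,0.025],[-0.0005,0.0015,-0.1463,0.7,0.025],[-0.0005,0.0015,-0.1463,0.7,0.025],[-0.0005,0.0015,-0.1463,0.7,0.025],[-0.0005,0.0015,-0.13,0.7,0.025],[-0.0005,0.0015,-0.1,0.7,0.025],[-0.0005,0.0015,-0.07,0.7,0.025],[-0.0005,0.0015,-0.03,0.7,0.025],[-0.0005,0.0015,0,0.7,0.025],[-0.0005,0.0015,0,0.7,0.025]],
  ],
  newtons=3,
)

```text
t: 4.65
eef_pos: [0.5009, 0.3003, 0.3626]
orientation: [0.0, 0.88, 0.475, 0.002]
ft_force: [0.2, 0.1, -1.5]
opening: 0.377
```

```bash
python3 - <<'E'
from h import *
a=eyes.camera("wrist"); b=eyes.camera("scene")
s=cv2.resize(b["pixels"][90:290,340:500],(400,500)); w=cv2.resize(a["pixels"],(400,250))
o=np.zeros((500,800,3),np.uint8); o[:,:400]=s; o[:250,400:]=w; cv2.imwrite("pics/a2.png",o[...,::-1])
C=cloud(a); m=(np.hypot(C[...,0]-.485,C[...,1]-.275)<.06)&(C[...,2]>.034)&(C[...,2]<.06); print("rest",box(C[m]) if m.any() else 0,np.median(C[m][:,2]),m.sum())
C=cloud(b); m=(np.hypot(C[...,0]-.501,C[...,1]-.30)<.1)&(C[...,2]>.05)&(C[...,2]<.25)
hsv=cv2.cvtColor(b["pixels"],cv2.COLOR_RGB2HSV); g=m&(hsv[...,1]>80)&(hsv[...,0]>40)&(hsv[...,0]<90); print(g.sum(), C[g].min(0) if g.any() else 0, C[g].max(0) if g.any() else 0)
print(readout.sense()["t"])
E
```

```text
rest (array([489. , 287.1]), array([47.7, 19.9]), 59.3) 0.03989321068277296 1027
225 [0.44143481 0.22555637 0.1888953 ] [0.52282986 0.2831203  0.21859791]
4.75
```

View pics/a2.png

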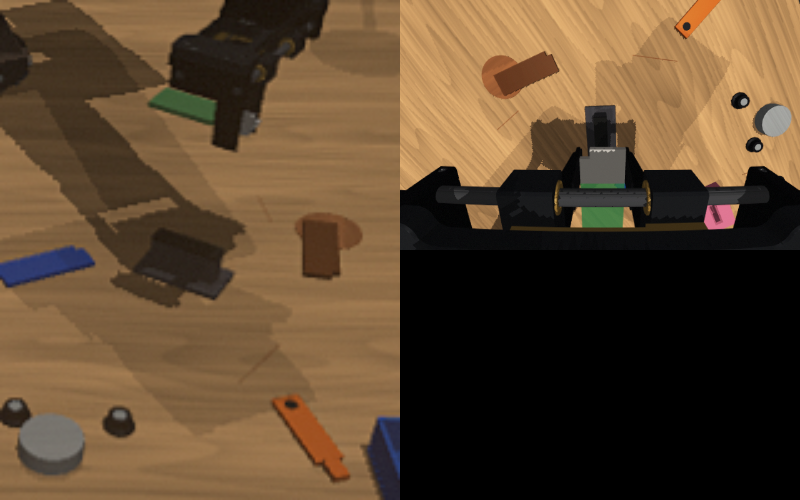

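>>> servo_tool(
  moves=[
    [[0,0,-0.05,0,0.025],[0,0,-0.1,0,0.025],[0,0,-0.13,0,0.025],[0,0,-0.1455,0,0.025],[0,0,-0.1455,0,0.025],[0,0,-0.1463,0,0.05],[0,0,-0.1463,0,0.05],[-0.011,-0.0167,-0.1463,0,0.05],[-0.011,-0.0167,-0.1463,0,0.025],[-0.011,-0.0167,-0.1463,0,0.025],[-0.011,-0.0167,-0.1463,0,0.025],[-0.011,-0.0167,-0.1463,0,0.025],[-0.011,-0.0167,-0.125,0,0.025],[-0.03,-0.046,-0.125,0,0.025],[-0.0522,-0.0794,-0.125,0,0.025],[-0.0522,-0.0794,-0.125,0,0.025]],
  ],
  newtons=4,
)

```text
t: 6.75
eef_pos: [0.4478, 0.2198, 0.2348]
orientation: [-0.0, 0.88, 0.474, -0.001]
ft_force: [1.2, -0.1, 0.3]
opening: 0.378
```

```bash
cat >> h.py <<'E'
def slide(h, g, cams=("scene","top","wrist"), r=.09, zmin=.0):
    """green part pixels near grip g: print extents along heading h (deg), z; fit line angle"""
    d=np.array([np.cos(np.radians(h)),np.sin(np.radians(h))]); out={}
    for n in cams:
        p=eyes.camera(n); C=cloud(p); hs=cv2.cvtColor(p["pixels"],cv2.COLOR_RGB2HSV)
        m=(np.linalg.norm(C-np.array(g),axis=2)<r)&(hs[...,1]>90)&(hs[...,0]>45)&(hs[...,0]<85)
        m=cv2.erode(m.astype(np.uint8),np.ones((3,3)))>0
        out[n]=p
        if m.sum()<8: print(n,"none"); continue
        s=(C[m][:,:2]-np.array(g)[:2])@d; z=C[m][:,2]-g[2]
        A=np.c_[s,z]; A0=A-A.mean(0); v=np.linalg.svd(A0,full_matrices=False)[2][0]
        print(n,m.sum(),"s",np.percentile(s,[2,98]).round(4),"z",np.percentile(z,[2,98]).round(4),"mean",A.mean(0).round(4),"ang",round(np.degrees(np.arctan2(v[1],v[0]))%180,1))
    return out
E
python3 - <<'E'
from h import *
s=readout.sense(); g=s["eef_pos"]-[0,0,.171]; print(s["t"],g,s["ft_force"])
o=slide(56.7,g)
a,b=o["wrist"],o["scene"]; C=cloud(a)
m=(np.hypot(C[...,0]-.485,C[...,1]-.275)<.06)&(C[...,2]>.037)&(C[...,2]<.043); print("rest",box(C[m]),m.sum())
E
```

```text
6.75 [0.44783099 0.21976815 0.06375008] [ 1.21613539 -0.11805794  0.31958816]
scene 27 s [-0.0539 -0.0124] z [0.0015 0.0064] mean [-0.0378  0.0041] ang 175.9
top none
wrist 4526 s [-0.052   0.0092] z [0.0011 0.0034] mean [-0.018   0.0023] ang 0.0
rest (array([483.4, 277.8]), array([67.9, 20.2]), 59.2) 5187
```

>>> servo_tool(
  moves=[
    [[0,0,-0.019,0,0.025],[0,0,-0.022,0,0.025],[0,0,-0.025,0,0.025],[0,0,-0.028,0,0.025],[0,0,-0.031,0,0.025],[0,0,-0.0325,0,0.025],[0.002,0.003,-0.0325,0,0.025],[0.004,0.006,-0.032,0,0.025],[0.006,0.0092,-0.0315,0,0.025],[0.006,0.0092,-0.0315,0,0.025]],
  ],
)

```text
t: 8.15
eef_pos: [0.455, 0.2304, 0.2034]
orientation: [0.0, 0.88, 0.475, 0.0]
ft_force: [-0.8, 0.8, 1.2]
opening: 0.382
```

```bash
python3 - <<'E'
from h import *
s=readout.sense(); g=s["eef_pos"]-[0,0,.171]; print(s["t"],g,s["ft_force"],s["wrist_torque"])
o=slide(56.7,g,("scene","wrist"))
E
```

```text
8.15 [0.4549764  0.23042251 0.03236274] [-0.76871954  0.81776647  1.19919142] [-0.03156107  0.1019965  -0.05740578]
scene 29 s [-0.048  -0.0241] z [-0.0161 -0.0042] mean [-0.0356 -0.0099] ang 25.3
wrist 2136 s [-0.054   0.0048] z [-0.0217  0.0064] mean [-0.0086 -0.0001] ang 25.4
```

>>> servo_tool(
  moves=[
    [[0,0,0.03,0,0.025],[0,0,0.07,0,0.025],[0,0,0.118,0,0.025],[-0.005,-0.04,0.118,-8,0.025],[-0.005,-0.08,0.118,-16,0.025],[-0.005,-0.12,0.118,-24,0.025],[-0.005,-0.16,0.118,-32,0.025],[-0.005,-0.2,0.118,-40,0.025],[-0.005,-0.24,0.118,-48,0.025],[-0.005,-0.28,0.118,-56,0.025],[-0.005,-0.315,0.118,-62.3,0.025],[-0.005,-0.315,0.118,-62.3,0.025],[-0.005,-0.315,0.118,-62.3,0.025]],
  ],
)

```text
t: 9.88
eef_pos: [0.4496, -0.0846, 0.3212]
orientation: [-0.0, 0.999, -0.049, -0.0]
ft_force: [0.0, 0.5, -1.3]
opening: 0.378
```

```bash
python3 - <<'E'
from h import *
s=readout.sense(); g=s["eef_pos"]-[0,0,.171]; print(s["t"],g,s["orientation"])
o=slide(-5.6,g,("wrist",)); p=o["wrist"]; C=cloud(p); save(p,"w3")
near=(abs(C[...,0]-.517)<.05)&(abs(C[...,1]+.089)<.06)
m=near&(C[...,2]>.030)&(C[...,2]<.038); print("holder",box(C[m]),m.sum())
# slot: pixels inside the block with low z
c,sz,a=box(C[m]); 
d=near&(C[...,2]<.028)&(np.hypot(C[...,0]-.517,C[...,1]+.089)<.027); print("slot",box(C[d]),d.sum(),np.percentile(C[d][:,2],[5,50,95]))
E
```

```text
9.875 [ 0.44963812 -0.08462917  0.15018672] [-4.73458834e-05  9.98822743e-01 -4.85087540e-02 -1.61436848e-04]
wrist 2164 s [-0.0553  0.004 ] z [-0.0217  0.0066] mean [-0.0098 -0.0001] ang 25.3
holder (array([516.9, -88.5]), array([80.7, 59.7]), 84.4) 7473
slot (array([516.9, -88.3]), array([42.5,  8.7]), 84.5) 635 [0.00821763 0.00947864 0.02684605]
```

View pics/w3.png

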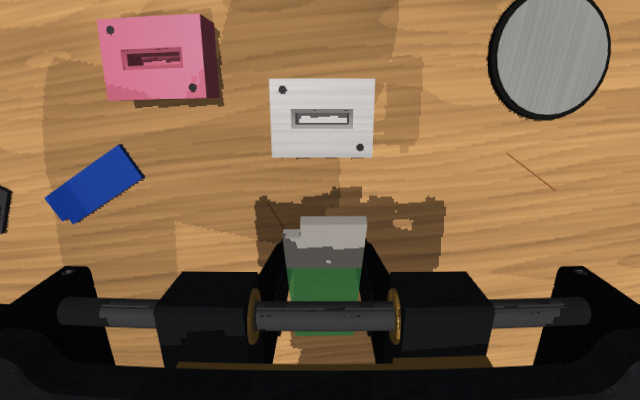

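>>> servo_tool(
  moves=[
    [[0.06,-0.005,0,0,0.025],[0.1228,-0.009,0,0,0.025],[0.1228,-0.009,-0.04,0,0.025],[0.1228,-0.009,-0.075,0,0.025],[0.1228,-0.009,-0.0903,0,0.025],[0.1228,-0.009,-0.0903,0,0.025],[0.1172,-0.0084,-0.0931,0,0.025],[0.116,-0.0083,-0.0937,0,0.025],[0.1148,-0.0082,-0.0943,0,0.025],[0.1132,-0.008,-0.0915,0,0.025],[0.1116,-0.0079,-0.0886,0,0.025],[0.1095,-0.0077,-0.0857,0,0.025],[0.1074,-0.0075,-0.0828,0,0.025],[0.105,-0.0072,-0.08,0,0.025],[0.1027,-0.007,-0.0775,0,0.025],[0.1027,-0.007,-0.0775,0,0.025]],
  ],
)

```text
t: 11.92
eef_pos: [0.5521, -0.0918, 0.2438]
orientation: [-0.0, 0.999, -0.049, -0.0]
ft_force: [0.6, 0.0, -0.9]
opening: 0.377
```

```bash
python3 - <<'E'
from h import *
s=readout.sense(); g=s["eef_pos"]-[0,0,.171]; print(s["t"],g,s["ft_force"],s["wrist_torque"])
o=slide(-5.6,g,("scene","wrist"))
a,b=o["wrist"],o["scene"]
C=cloud(a); h=cv2.cvtColor(a["pixels"],cv2.COLOR_RGB2HSV)
q=cv2.resize(b["pixels"][130:255,220:345],(500,500)); w=cv2.resize(a["pixels"][100:400,170:470],(300,300))
im=np.zeros((500,800,3),np.uint8); im[:,:500]=q; im[:300,500:]=w; cv2.imwrite("pics/a4.png",im[...,::-1])
E
```

```text
11.925 [ 0.55214722 -0.09184162  0.07275527] [ 0.59700648  0.03421958 -0.88013273] [-0.0228965   0.21095114 -0.02807244]
scene none
wrist 2197 s [-0.0326  0.0081] z [-0.0245  0.0094] mean [-0.0099 -0.0057] ang 40.0
```

View pics/a4.png

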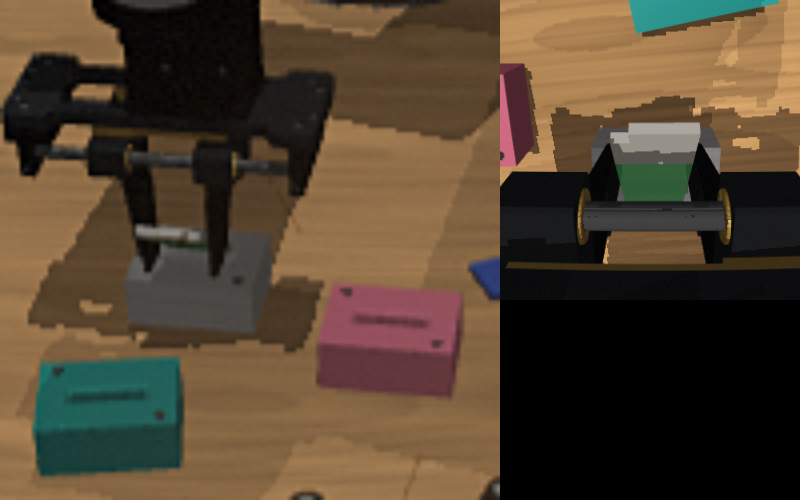

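>>> servo_tool(
  moves=[
    [[0.0022,-0.0002,0.0052,0,0.025],[0.0072,-0.0007,0.003,0,0.025],[0.0072,-0.0007,-0.0008,0,0.025],[0.0057,-0.0006,-0.0062,0,0.025],[0.0047,-0.0005,-0.0066,0,0.025],[0.0035,-0.0003,-0.0055,0,0.025],[0.0022,-0.0002,-0.0043,0,0.025],[0.0008,0,-0.0032,0,0.025],[-0.0006,0.0001,-0.0022,0,0.025],[-0.0035,0.0003,-0.0003,0,0.025],[-0.0065,0.0006,0.0016,0,0.025],[-0.0065,0.0006,0.0016,0,0.025]],
  ],
)

```text
t: 13.52
eef_pos: [0.5458, -0.0912, 0.2456]
orientation: [0.0, 0.999, -0.049, -0.0]
ft_force: [0.6, -0.5, 0.8]
opening: 0.379
```

```bash
python3 - <<'E'
from h import *
s=readout.sense(); g=s["eef_pos"]-[0,0,.171]; print(s["t"],g,s["ft_force"],s["wrist_torque"])
o=slide(-5.6,g,("wrist",)); p=o["wrist"]
C=cloud(p); d=np.array([.9952,-.0976]); hs=cv2.cvtColor(p["pixels"],cv2.COLOR_RGB2HSV)
# white frosted part: bright, low-sat, above grip
m=(np.linalg.norm(C-g,axis=2)<.06)&(hs[...,1]<60)&(hs[...,2]>60)&(C[...,2]>g[2]+.004)
s=(C[m][:,:2]-g[:2])@d; z=C[m][:,2]-g[2]; print("white",m.sum(),np.percentile(s,[2,50,98]),np.percentile(z,[2,50,98]))
E
```

```text
13.525 [ 0.54575545 -0.09123673  0.07456029] [ 0.60005739 -0.50341046  0.82747012] [-0.09194781 -0.08511854 -0.04055424]
wrist 1055 s [-0.0278  0.0073] z [-0.0349  0.0097] mean [-0.0079 -0.0096] ang 51.7
white 2435 [0.01033478 0.02625265 0.03258566] [0.01334535 0.03203658 0.03702291]
```

>>> servo_tool(
  moves=[
    [[0.0024,-0.0002,-0.001,0,0.025],[0.0024,-0.0002,-0.0036,0,0.025],[-0.0008,0.0001,-0.0022,0,0.025],[-0.004,0.0004,-0.0008,0,0.025],[-0.0075,0.0007,0.0001,0,0.025],[-0.0107,0.0011,0.001,0,0.025],[-0.0142,0.0014,0.0017,0,0.025],[-0.0177,0.0017,0.0024,0,0.025],[-0.021,0.002,0.0026,0,0.025],[-0.0244,0.0024,0.0027,0,0.025],[-0.0277,0.0027,0.0024,0,0.025],[-0.031,0.003,0.002,0,0.025],[-0.033,0.0032,0.002,0,0.025],[-0.033,0.0032,0.002,0,0.025]],
  ],
)

```text
t: 15.32
eef_pos: [0.5128, -0.088, 0.2473]
orientation: [-0.0, 0.999, -0.049, -0.0]
ft_force: [-0.2, 0.8, -0.6]
opening: 0.38
```

```bash
cat >> h.py <<'E'
def white(h,p,g,zlo=.004,r=.06):
    C=cloud(p); d=np.array([np.cos(np.radians(h)),np.sin(np.radians(h))]); hs=cv2.cvtColor(p["pixels"],cv2.COLOR_RGB2HSV)
    m=(np.linalg.norm(C-g,axis=2)<r)&(hs[...,1]<60)&(hs[...,2]>60)&(C[...,2]>g[2]+zlo)
    s=(C[m][:,:2]-g[:2])@d; z=C[m][:,2]-g[2]; print("white",m.sum(),np.percentile(s,[2,50,98]).round(4),np.percentile(z,[2,50,98]).round(4))
E
python3 - <<'E'
from h import *
s=readout.sense(); g=s["eef_pos"]-[0,0,.171]; print(s["t"],g,s["ft_force"],s["wrist_torque"])
o=slide(-5.6,g,("wrist","scene")); white(-5.6,o["wrist"],g); white(-5.6,o["scene"],g,-.06,.07)
a,b=o["wrist"],o["scene"]
q=cv2.resize(b["pixels"][130:255,220:345],(500,500)); w=cv2.resize(a["pixels"][100:400,170:470],(300,300))
im=np.zeros((500,800,3),np.uint8); im[:,:500]=q; im[:300,500:]=w; cv2.imwrite("pics/a5.png",im[...,::-1])
E
```

```text
15.325 [ 0.51281902 -0.08803095  0.07630219] [-0.24914589  0.80532538 -0.5932017 ] [-0.09868006  0.11226475  0.03798219]
wrist 2348 s [0.006  0.0131] z [-0.0448  0.0156] mean [ 0.0101 -0.0094] ang 83.5
scene 90 s [0.0047 0.0126] z [-0.0144  0.0129] mean [0.0094 0.0006] ang 79.9
white 2067 [0.0115 0.0154 0.0168] [0.0191 0.0415 0.0483]
white 565 [-0.0217  0.0179  0.0354] [-0.0573 -0.0405  0.0484]
```

View pics/a5.png

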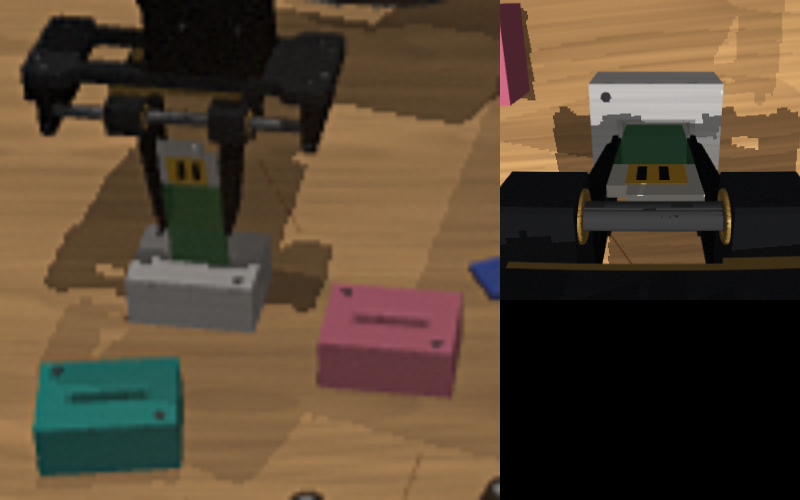

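>>> servo_tool(
  moves=[
    [[0,0,-0.004,0,0.025],[0,0,-0.008,0,0.025],[-0.002,0.0002,-0.011,0,0.025],[-0.004,0.0004,-0.013,0,0.025],[-0.004,0.0004,-0.015,0,0.025],[-0.004,0.0004,-0.0165,0,0.025],[-0.004,0.0004,-0.0175,0,0.025],[-0.004,0.0004,-0.0175,0,0.025]],
  ],
)

```text
t: 16.42
eef_pos: [0.5091, -0.0877, 0.2301]
orientation: [0.0, 0.999, -0.049, 0.0]
ft_force: [0.6, 1.2, 3.9]
opening: 0.381
```

```bash
python3 - <<'E'
from h import *
s=readout.sense(); g=s["eef_pos"]-[0,0,.171]; print(s["t"],g,s["ft_force"],s["wrist_torque"])
o=slide(-5.6,g,("wrist","scene")); white(-5.6,o["wrist"],g)
E
```

```text
16.425 [ 0.5090641  -0.08767312  0.05908556] [0.56785627 1.21319009 3.93281222] [ 0.02444277  0.03385696 -0.05688145]
wrist 2433 s [0.0101 0.0135] z [-0.0303  0.0179] mean [ 0.012  -0.0031] ang 86.4
scene 40 s [0.0073 0.0141] z [0.0016 0.0147] mean [0.0108 0.0088] ang 73.7
white 1728 [0.0112 0.0145 0.0155] [0.021  0.0419 0.0487]
```

>>> servo_tool(
  moves=[
    [[0,0,0.002,0,0.07],[0,0,0.002,0,0.07],[0,0,0.002,0,0.07],[0,0,0.002,0,0.07],[0,0,0.002,0,0.07],[0,0,0.002,0,0.07]],
  ],
)

```text
t: 17.27
eef_pos: [0.509, -0.0877, 0.2318]
orientation: [0.0, 0.999, -0.049, -0.0]
ft_force: [-0.6, -0.5, -0.0]
opening: 0.735
```

```bash
python3 - <<'E'
from h import *
s=readout.sense(); g=s["eef_pos"]-[0,0,.171]; print(s["t"],g,s["ft_force"],s["opening"])
o=slide(-5.6,g,("wrist","scene")); white(-5.6,o["wrist"],g)
p=o["wrist"]; C=cloud(p); hs=cv2.cvtColor(p["pixels"],cv2.COLOR_RGB2HSV)
m=(np.linalg.norm(C-g,axis=2)<.06)&(hs[...,1]>90)&(hs[...,0]>45)&(hs[...,0]<85)
v=(C[m][:,:2]-g[:2])@np.array([.0976,.9952]); print("lateral",np.percentile(v,[2,50,98]).round(4)); 
m=(np.linalg.norm(C-g,axis=2)<.07)&(C[...,2]>.095)&(C[...,2]<.115)&(hs[...,1]<60)&(hs[...,2]>60); print("top z",np.percentile(C[m][:,2],[50,90,98]),m.sum())
a,b=o["wrist"],o["scene"]
q=cv2.resize(b["pixels"][130:255,220:345],(500,500)); w=cv2.resize(a["pixels"][100:400,170:470],(300,300))
im=np.zeros((500,800,3),np.uint8); im[:,:500]=q; im[:300,500:]=w; cv2.imwrite("pics/a6.png",im[...,::-1])
E
```

```text
17.275 [ 0.50899955 -0.08767317  0.0608385 ] [-0.58687243 -0.51106534 -0.04937644] 0.7345770338793681
wrist 1304 s [0.0135 0.0199] z [-0.0241  0.0146] mean [ 0.0169 -0.0029] ang 80.8
scene none
white 2429 [0.0196 0.0229 0.0251] [0.0191 0.0454 0.0483]
lateral [-0.0357  0.0007  0.0374]
top z [0.10730875 0.10875782 0.10924959] 2069
```

View pics/a6.png

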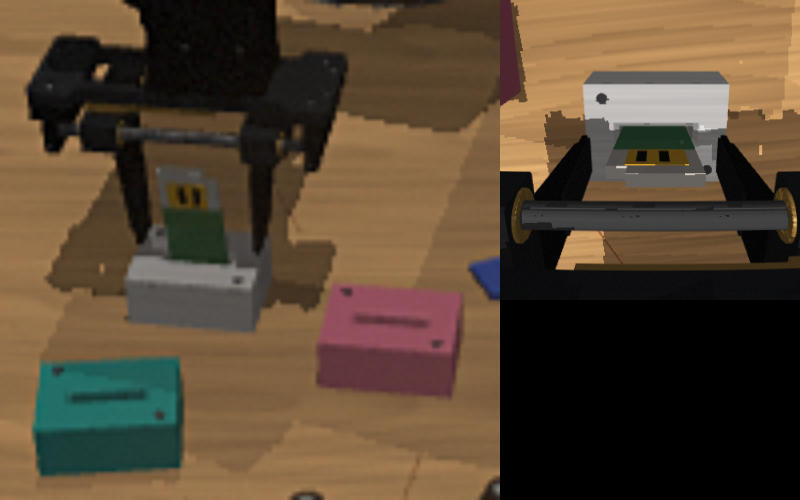

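>>> servo_tool(
  moves=[
    [[0.0144,-0.0014,-0.001,0,0.07],[0.0144,-0.0014,-0.001,0,0.07],[0.0144,-0.0014,-0.001,0,0.025],[0.0144,-0.0014,-0.001,0,0.025],[0.0144,-0.0014,-0.001,0,0.025],[0.0144,-0.0014,-0.001,0,0.025],[0.0144,-0.0014,-0.001,0,0.025],[0.0144,-0.0014,0.015,0,0.025],[0.0144,-0.0014,0.04,0,0.025],[0.0144,-0.0014,0.07,0,0.025],[0.014,0.04,0.07,7,0.025],[0.013,0.09,0.07,14,0.025],[0.012,0.14,0.07,22,0.025],[0.011,0.19,0.07,30,0.025],[0.01,0.24,0.07,38,0.025],[0.009,0.29,0.07,46,0.025],[0.008,0.34,0.07,54,0.025],[0.008,0.385,0.07,61,0.025],[0.0077,0.4214,0.07,64.8,0.025],[0.0077,0.4214,0.07,64.8,0.025]],
  ],
)

```text
t: 19.88
eef_pos: [0.5161, 0.3357, 0.3027]
orientation: [0.0, 0.869, 0.495, 0.001]
ft_force: [0.1, -0.3, -0.4]
opening: 0.375
```

```bash
python3 - <<'E'
from h import *
s=readout.sense(); g=s["eef_pos"]-[0,0,.171]; print(s["t"],g,s["ft_force"],s["opening"],s["orientation"])
o=slide(59.2,g,("wrist","scene")); white(59.2,o["wrist"],g)
p=o["top"] if "top" in o else eyes.camera("top"); C=cloud(p)
m=(np.hypot(C[...,0]-.484,C[...,1]-.277)<.05)&(C[...,2]>.036)&(C[...,2]<.044); print("rest",box(C[m]),m.sum())
E
```

```text
19.875 [0.51610776 0.33567114 0.13173731] [ 0.13982983 -0.32428412 -0.3863561 ] 0.37532000447897046 [7.01076711e-06 8.68701801e-01 4.95335155e-01 5.15941885e-04]
wrist 2315 s [-0.0027  0.0066] z [-0.0451  0.0157] mean [ 0.0026 -0.0096] ang 81.4
scene none
white 570 [0.0068 0.0086 0.0103] [0.0191 0.0301 0.0393]
rest (array([484.3, 275.6]), array([67.7, 19.8]), 58.5) 167
```

>>> servo_tool(
  moves=[
    [[0.0015,-0.0009,-0.036,-0.4,0.025],[0.0015,-0.0009,-0.051,-0.4,0.025],[-0.0068,-0.0146,-0.051,-0.4,0.025],[-0.012,-0.0231,-0.051,-0.4,0.025],[-0.0171,-0.0317,-0.052,-0.4,0.025],[-0.0213,-0.0385,-0.055,-0.4,0.025],[-0.0249,-0.0445,-0.059,-0.4,0.025],[-0.0275,-0.0488,-0.064,-0.4,0.025],[-0.0296,-0.0522,-0.07,-0.4,0.025],[-0.0311,-0.0548,-0.076,-0.4,0.025],[-0.0322,-0.0565,-0.081,-0.4,0.025],[-0.0327,-0.0573,-0.0845,-0.4,0.025],[-0.0327,-0.0573,-0.0845,-0.4,0.025]],
  ],
)

```text
t: 21.65
eef_pos: [0.484, 0.2764, 0.2171]
orientation: [0.0, 0.871, 0.491, -0.0]
ft_force: [-0.0, 0.2, 0.9]
opening: 0.375
```

```bash
python3 - <<'E'
from h import *
s=readout.sense(); g=s["eef_pos"]-[0,0,.171]; print(s["t"],g,s["ft_force"],s["opening"])
o=slide(58.8,g,("wrist","scene")); 
a,b=o["wrist"],o["scene"]
q=cv2.resize(b["pixels"][110:235,350:475],(500,500)); w=cv2.resize(a["pixels"][100:400,170:470],(300,300))
im=np.zeros((500,800,3),np.uint8); im[:,:500]=q; im[:300,500:]=w; cv2.imwrite("pics/a7.png",im[...,::-1])
E
```

```text
21.65 [0.48399006 0.27643223 0.04606417] [-0.00870706  0.16148664  0.92116466] 0.37502172097616215
wrist 8930 s [0.0152 0.0589] z [-0.0256  0.0231] mean [0.0347 0.0015] ang 132.1
scene 132 s [0.0168 0.0555] z [-0.0212  0.0214] mean [0.0358 0.0005] ang 132.5
```

View pics/a7.png

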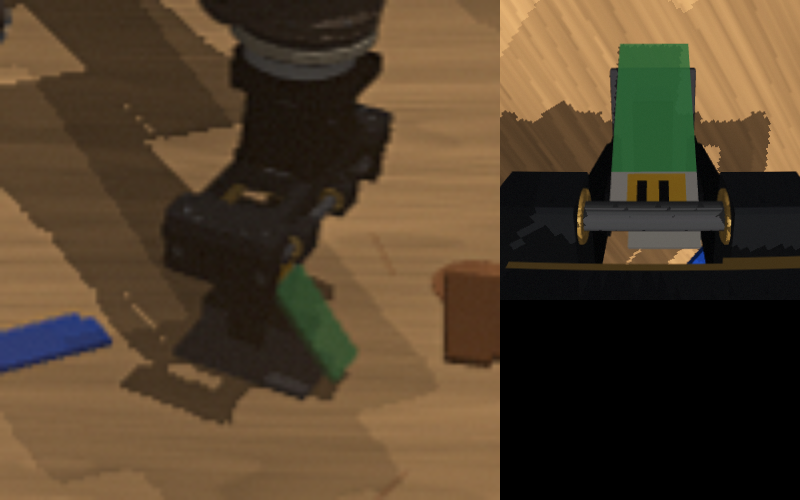

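>>> servo_tool(
  moves=[
    [[0,0,0,0,0.025],[0,0,0,0,0.025],[0.001,0.0017,0.004,0,0.025],[0.0015,0.0026,0.01,0,0.025],[0.0015,0.0026,0.02,0,0.025],[0.0015,0.0026,0.03,0,0.025],[0.0015,0.0026,0.03,0,0.025]],
  ],
  newtons=12,
)

```text
t: 22.62
eef_pos: [0.4856, 0.2791, 0.2484]
orientation: [0.0, 0.871, 0.491, 0.001]
ft_force: [-0.2, -0.0, -0.6]
opening: 0.374
```

```bash
python3 - <<'E'
from h import *
s=readout.sense(); g=s["eef_pos"]-[0,0,.171]; print(s["t"],g,s["ft_force"],s["opening"])
o=slide(58.8,g,("wrist","scene")); white(58.8,o["wrist"],g,0,.08); white(58.8,o["scene"],g,0,.08)
E
```

```text
22.625 [0.48559401 0.27907851 0.07742355] [-0.17680712 -0.02604413 -0.6274258 ] 0.3744244615703279
wrist 9055 s [0.0155 0.0596] z [-0.0256  0.0231] mean [0.0352 0.0013] ang 132.2
scene 141 s [0.0168 0.0556] z [-0.0219  0.0209] mean [ 0.0359 -0.0005] ang 131.8
white 2184 [-0.0087 -0.0025  0.0251] [0.0244 0.0429 0.0738]
white 2 [0.0127 0.0191 0.0254] [0.0254 0.0496 0.0739]
```

>>> servo_tool(
  moves=[
    [[0,0,0.0127,0,0.025],[-0.0166,-0.0274,0.0127,0,0.025],[-0.0166,-0.0274,0.0127,0,0.025],[-0.0166,-0.0274,-0.0033,0,0.025],[-0.0166,-0.0274,-0.0053,0,0.025],[-0.0189,-0.0312,-0.0093,0,0.025],[-0.0212,-0.0351,-0.0137,0,0.025],[-0.0239,-0.0394,-0.0196,0,0.025],[-0.0262,-0.0433,-0.0259,0,0.025],[-0.0279,-0.0461,-0.0313,0,0.025],[-0.0293,-0.0484,-0.0368,0,0.025],[-0.0306,-0.0505,-0.0428,0,0.025],[-0.0316,-0.0522,-0.0483,0,0.025],[-0.0316,-0.0522,-0.0483,0,0.025]],
  ],
  newtons=6,
)

```text
t: 24.48
eef_pos: [0.4538, 0.2267, 0.1986]
orientation: [-0.0, 0.871, 0.491, -0.0]
ft_force: [-0.8, -1.1, 0.0]
opening: 0.374
```

```bash
python3 - <<'E'
from h import *
s=readout.sense(); g=s["eef_pos"]-[0,0,.171]; print(s["t"],g,s["ft_force"],s["opening"])
o=slide(58.8,g,("wrist","scene"),r=.13); white(58.8,o["wrist"],g,0,.08)
p=o["wrist"]; C=cloud(p); hs=cv2.cvtColor(p["pixels"],cv2.COLOR_RGB2HSV)
m=(np.linalg.norm(C-g,axis=2)<.13)&(hs[...,1]>90)&(hs[...,0]>45)&(hs[...,0]<85); d=np.array([.518,.855])
w=(C[m][:,:2]-[.5021,.3064])@d; print("green w",np.percentile(w,[1,99]),"z",np.percentile(C[m][:,2],[1,50,99]),box(C[m]))
E
```

```text
24.475 [0.45383162 0.22670399 0.02762594] [-0.81776889 -1.07581569  0.02528324] 0.37356214447241887
wrist 9730 s [0.0182 0.084 ] z [0.0173 0.032 ] mean [0.0522 0.0245] ang 167.9
scene 158 s [0.0215 0.0797] z [0.0199 0.0344] mean [0.0504 0.0268] ang 168.0
white 1943 [-0.0123 -0.0063  0.025 ] [0.0316 0.0368 0.0749]
green w [-0.08107293 -0.00844156] z [0.0445279  0.0525878  0.10546648] (array([474.3, 260.6]), array([ 92.8, 161.7]), 55.6)
```

>>> servo_tool(
  moves=[
    [[-0.0003,-0.0005,-0.003,0,0.025],[-0.0006,-0.001,-0.005,0,0.025],[-0.0006,-0.001,-0.005,0,0.025],[-0.0006,-0.001,-0.005,0,0.042],[-0.0006,-0.001,-0.005,0,0.046],[-0.0006,-0.001,-0.005,0,0.046],[-0.0006,-0.001,-0.005,0,0.046],[-0.0006,-0.001,-0.005,0,0.046]],
  ],
)

```text
t: 25.58
eef_pos: [0.4533, 0.2258, 0.1941]
orientation: [0.0, 0.871, 0.491, -0.0]
ft_force: [0.2, -0.0, -1.4]
opening: 0.484
```

```bash
python3 - <<'E'
from h import *
s=readout.sense(); g=s["eef_pos"]-[0,0,.171]; print(s["t"],g,s["ft_force"],s["opening"])
o=slide(58.8,g,("wrist","scene"),r=.13)
a,b=o["wrist"],o["scene"]
C=cloud(a); hs=cv2.cvtColor(a["pixels"],cv2.COLOR_RGB2HSV)
m=(np.linalg.norm(C-g,axis=2)<.13)&(hs[...,1]>90)&(hs[...,0]>45)&(hs[...,0]<85)&(C[...,2]<.06); d=np.array([.518,.855])
w=(C[m][:,:2]-[.5021,.3064])@d; l=(C[m][:,:2]-[.5021,.3064])@np.array([-.855,.518]); print("green w",np.percentile(w,[.5,99.5]),"lat",np.percentile(l,[1,99]),box(C[m]))
q=cv2.resize(b["pixels"][110:235,350:475],(500,500)); w=cv2.resize(a["pixels"][100:400,170:470],(300,300))
im=np.zeros((500,800,3),np.uint8); im[:,:500]=q; im[:300,500:]=w; cv2.imwrite("pics/a8.png",im[...,::-1])
E
```

```text
25.575 [0.45329705 0.22583555 0.02306822] [ 0.18223086 -0.02243673 -1.40373131] 0.4838909138281738
wrist 14339 s [0.0177 0.0834] z [0.0208 0.0233] mean [0.0524 0.022 ] ang 0.2
scene 143 s [0.0205 0.0808] z [0.0217 0.0267] mean [0.0499 0.0241] ang 0.7
green w [-0.07862426 -0.00938027] lat [-0.01712234  0.01822573] (array([474. , 261.6]), array([87.9, 64.9]), 58.3)
```

View pics/a8.png

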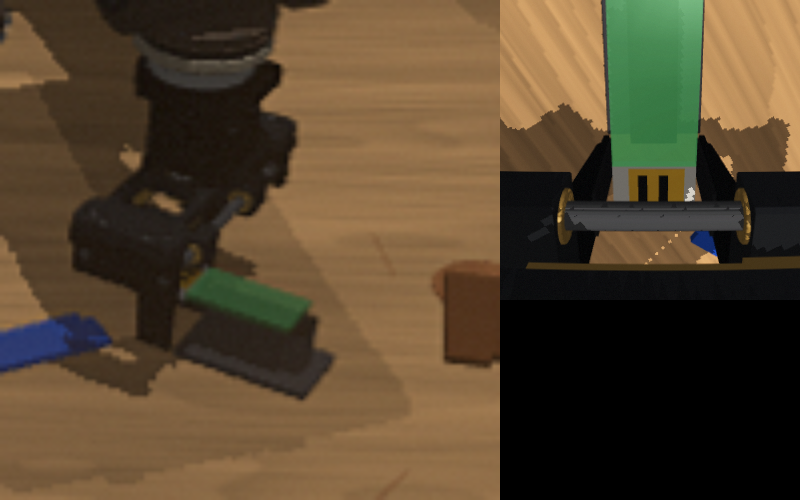

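>>> servo_tool(
  moves=[
    [[0,0,0.0195,0,0.06],[0,0,0.0195,0,0.06],[0.0181,0.0299,0.0195,0,0.06],[0.0181,0.0299,0.0195,0,0.06],[0.0181,0.0299,0.0195,0,0.025],[0.0181,0.0299,0.0195,0,0.025],[0.0181,0.0299,0.0195,0,0.025],[0.0181,0.0299,0.0195,0,0.025],[0.0181,0.0299,0.0195,0,0.025],[0.0181,0.0299,0.04,0,0.025],[0.0181,0.0299,0.08,0,0.025],[0.0181,0.0299,0.127,0,0.025],[0.0181,0.0299,0.127,0,0.025]],
  ],
  newtons=15,
)

```text
t: 27.3
eef_pos: [0.4716, 0.2559, 0.3241]
orientation: [0.0, 0.871, 0.491, 0.003]
ft_force: [-0.1, 0.1, -0.6]
opening: 0.374
```

```bash
python3 - <<'E'
from h import *
s=readout.sense(); g=s["eef_pos"]-[0,0,.171]; print(s["t"],g,s["ft_force"],s["opening"])
o=slide(58.8,g,("wrist","scene"),r=.08)
p=eyes.camera("top"); C=cloud(p); m=(np.hypot(C[...,0]-.56,C[...,1]+.295)<.058)&(C[...,2]>.004); print("mirror",cv2.minEnclosingCircle((C[m][:,:2]*1000).astype(np.float32)))
E
```

```text
27.3 [0.47160757 0.25585786 0.15309507] [-0.0738371   0.10155627 -0.59918854] 0.37449390553602163
wrist 8976 s [-0.0118  0.0508] z [0.0014 0.0039] mean [0.0211 0.0026] ang 0.3
scene 90 s [0.006  0.0461] z [0.0005 0.0048] mean [0.0264 0.0027] ang 0.1
mirror ((559.7888793945312, -294.7566833496094), 57.65982437133789)
```

>>> servo_tool(
  moves=[
    [[0.006,-0.035,0,0,0.025],[0.013,-0.08,0,0,0.025],[0.02,-0.13,0,0,0.025],[0.03,-0.18,0,0,0.025],[0.038,-0.23,0,0,0.025],[0.046,-0.28,0,0,0.025],[0.054,-0.33,0,0,0.025],[0.062,-0.38,0,0,0.025],[0.07,-0.43,0,0,0.025],[0.077,-0.48,0,0,0.025],[0.083,-0.52,0,0,0.025],[0.0874,-0.5502,0,0,0.025],[0.0874,-0.5502,0,0,0.025],[0.0874,-0.5502,0,0,0.025],[0.0874,-0.5502,0,0,0.025],[0.0874,-0.5502,0,0,0.025]],
  ],
)

```text
t: 29.45
eef_pos: [0.5589, -0.2937, 0.3211]
orientation: [-0.0, 0.871, 0.491, -0.0]
ft_force: [-0.8, 0.5, 0.1]
opening: 0.378
```

```bash
python3 - <<'E'
from h import *
s=readout.sense(); g=s["eef_pos"]-[0,0,.171]; print(s["t"],g,s["ft_force"],s["opening"],abs(s["qd"]).max())
o=slide(58.8,g,("wrist","scene"),r=.08)
a,b=o["wrist"],o["scene"]; t=eyes.camera("top")
C=cloud(a); m=(np.hypot(C[...,0]-.559,C[...,1]+.2945)<.07)&(C[...,2]>.005)&(C[...,2]<.013); print("mirror",m.sum(),cv2.minEnclosingCircle((C[m][:,:2]*1000).astype(np.float32)))
q=cv2.resize(b["pixels"][100:300,100:420],(640,400)); cv2.imwrite("pics/a9.png",np.vstack([q[...,::-1],cv2.resize(t["pixels"][100:280,200:488,::-1],(640,200)) if 0 else np.hstack([cv2.resize(t["pixels"][90:290,180:500,::-1],(320,200)),cv2.resize(a["pixels"][...,::-1],(320,200))])]))
E
```

```text
29.45 [ 0.55890902 -0.29367416  0.15008944] [-0.79449013  0.5261769   0.10497865] 0.3781104983568402 0.005800349357119827
wrist 8873 s [-0.0125  0.0498] z [0.0013 0.0038] mean [0.0202 0.0026] ang 0.1
scene 180 s [-0.0109  0.0498] z [0.0028 0.0068] mean [0.0219 0.0048] ang 0.4
mirror 5883 ((564.8341064453125, -287.6943359375), 66.47016143798828)
```

View pics/a9.png

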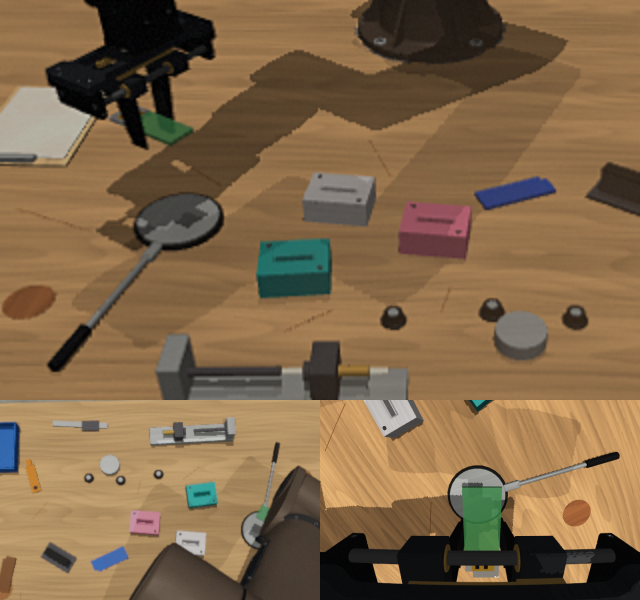

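```bash
python3 -c "
from bench import robot; print(robot.close_job())"
```

```text
the job is handed in; nothing more can be done
None
```

I handed the job in at about 29.6 s, with the slide held label up over the mirror. No verdict was reported.

**What I did:**
- I picked the slide up by its long edges and pressed its frosted end up on the rest to tilt it. I then swung it upright with its clear end caught in the aluminium block's slot, pushed it home and let go.
- I took it again, lifted it out and turned it at the rest until it lay label up. I then gripped it at its centre and carried it over the round mirror.

**Last checks:**
- **In the slot:** after release the slide stood with its top edge at 0.109 m, which is what fully home gives. It leaned about 9° within the slot's play.
- **At the end:** the slide is level to within 0.5° and the arm is nearly still. Its centre is about 0.150 m above the bench and 1 to 2 mm from the mirror centre seen by the top camera. The yellow label shows in the last wrist picture.
- **Left alone:** the nuts, ring gauge and thread gauge look unmoved in the last picture. I did not measure them.

**What went less well:**
- **Slip while turning:** during the first turn at the rest the slide slipped in the pads and stopped at about 48°, still held. I finished the turn by laying it on the rest. When I let go, its frosted end dropped about 1 cm onto the rubber, so it had a second release there.
- **Disagreeing check:** the last wrist-camera mirror fit was about 9 mm off the top view. It also took in part of the handle, so I did not use it.

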